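# Draw a deck bracket into line with a tapered drift pin

## Robot

A 6-joint arm with a two-finger parallel gripper is mounted at the origin on the work surface. World frame = base frame: x ahead of the robot, y to its left, z up, the work surface at z = 0. Lengths are in m, angles in rad, forces in N, time in s.
With the tool pointing down it reaches from about 0.375 to 0.975 m from the base axis. Payload 3.8 kg.
Tool frame: the origin (TCP) lies midway between the tips of the shut fingers; the grasp point (between the pads) lies 19 mm behind it; z points along the fingers, y is the direction in which the jaws open and shut (so a half turn about z gives the same grasp; the last joint's range is limited). The gripper opens to 85 mm and grips with 20 to 120 N. Pads are 22 mm wide; open, the fingers measure 114 mm over their backs; the gripper's body (76 mm by 85 mm) begins 54 mm behind the grasp point. The pads swing forward as they close: fully open they stand 13 mm farther back than shut.
Start: joints at [-1.371, 0.264, 1.604, -0, 1.274, -0.037], TCP at [0.158, -0.656, 0.231] pointing down, gripper open.
Joint ranges: [-2.63, 2.63], [-0.94, 2.18], [0.31, 2.57], [-1.31, 4.45], [0, 2.66], [-2.55, 2.55]. Speed limits (rad/s): [2.57, 2.57, 3.14, 3.14, 3.14, 3.14].

## Interface

Orientations are given as a rotation vector (axis times angle).
In Python, from workcell import readout, read_camera, camera_params, bot gives the robot as it stands.
- The arm moves only by the tool apply_moves, never from a script. Its argument "plan" is a list that holds one entry, the list of rows, each a list of 7 numbers: the shift along the tool's x, y, z each as a share of 1000 mm, from -1 to 1, then the turn, a rotation vector about the tool's x, y, z each as a share of pi rad, from -1 to 1, then the gripper command: -1 is fully open, 1 is shut, values between are in proportion. A call has exactly 8 rows; each row is the pose to reach, as a shift and turn from the pose commanded when the call began, along the tool's axes at that moment, turning the shorter way round; what a row does not reach only later rows make up. A row lasts 1/12 s, in which the tool goes at most 41.7 mm and 7.16 degrees, less where a joint would pass 70% of its speed; a pose out of reach is approached as far as the arm can. A call with a number of a shift or a turn outside -1 to 1 is refused whole. A call with a gripper value outside its range is refused whole. The fingers move at their own pace and stop on an object; "force" is the grip in N (left out, the last holds). Time passes only in rows, so rows that repeat a pose let the fingers close, or fill a call up. It gives the time, the measured TCP pose, the force and the opening at its end, in the units of the state.
- readout.read_state(): the state, without advancing time (a new reading comes with each control period).
- read_camera(name): name is "scene" or "top" or "wrist"; returns the picture (480x640x3 uint8, red, green, blue); there is no depth.
- camera_params(name): a dict with "fovy" (degrees; the focal length in pixels is half the picture's height over the tangent of half this angle, whatever the lens; pixels are square), "cx", "cy" (the principal point, pixels), "rvec" (rotation vector, rad) and "tvec" (3), from world to camera coordinates, as OpenCV has them; the wrist camera has in their place "hand_eye" (4x4, takes a point from camera to tool coordinates, whose origin is the TCP and whose axes are the flange's). Camera axes: x right, y down, z forward; pixel columns grow to the right and rows downward; lengths in m; the calibration is good to about 2 mm. A picture is of the moment at which its call begins: read the wrist's pose just before it. camera_params takes no time and is no camera call.
- bot.finish_job(): hands the job in, once; it reports no verdict.
The state is a dict: "time": time; "q": joint angles; "joint_vel": joint speeds; "joint_torque": joint torques, N m; "tool_pos": TCP position; "tcp_rot": TCP orientation; "wrist_force": force on the tool from outside, world axes, zero at the start; "torque": the same for the moment, N m; "width": opening from 0.0 (shut) to 1.0 (fully open).
Only numpy, scipy, OpenCV 4.12 (cv2) and the standard library are available. Lean on these libraries where they do the work, as an engineer would, in place of code of your own. Each camera call takes 0.05 s, during which the arm holds its last target.

## Task

The steel bracket in the bench jig lies with its hole a few millimetres out of line with the hole in the teak rail underneath. Take the tapered drift pin (square wooden handle) out of the tool block and ease it down through both holes, letting it draw the bracket into line, until its collar sits flat on the bracket; leave it standing there. Feel your way in and press gently so as not to bruise the wood or mark the bracket (about 20 newtons of push is plenty), and leave the other tools and materials where they are.

Things in the scene. Friction and masses are not known exactly. Their poses are not given: they have to be found in the camera images.
- pin: Drift pin, 125 mm, about 220 g, upright, point down, in one hole of the tool block. Origin at its point, z up its axis to the handle. Upward: steel taper 4.4 to 20.5 mm diameter over 34 mm, straight 20.5 mm shank to 63 mm, collar 34 mm diameter from 63 to 69 mm, square wooden handle 24 x 24 mm from 69 to 125 mm (mid-grip at 97 mm), x and y square to its flats.
- pin_collar (a point): Centre of the underside of the pin's collar, 63 mm above its point; z along the pin's axis.
- block: Fixed wooden tool block, 60 mm (x) x 160 mm (y) x 72 mm high, origin at the centre of its underside. Two vertical holes of 23.5 mm diameter at y = -45 and +45 mm; the drift pin hangs in one by its collar, the punch in the other. Lifting the pin 70 mm frees it.
- punch: Bystander: flat-ended straight punch with a round ball handle, 30 mm collar, 118 mm long, hanging in the other hole of the tool block. Origin at the centre of its lower end.
- jig: Fixed bench jig; origin at the centre of the underside of its plywood base (260 mm x, 170 mm y, 10 mm thick). Two wooden risers carry the teak rail and, on it, the bracket. Wooden stops and clips at both ends reach 93 mm above the table, none nearer than 50 mm to the hole.
- bracket_hole (a point): Centre of the hole's mouth in the steel bracket's upper face, 80.5 mm above the table; axes as the jig's; moves with the bracket. Hole 22 mm, 1.5 mm chamfer, through the flat plate (140 x 130 x 12 mm). Clipped down on the rail, the bracket cannot tilt or turn but slides up to 13 mm in x and y against about 4 N friction each. Collar seated, the pin's point is 17.5 mm above the table.
- mallet: Bystander: steel hammer with a wooden handle, lying on the bench beyond the tool block.
- offcuts: Bystander: two teak offcuts glued together, 90 x 50 x 32 mm, origin at the centre of the underside.
- jig_rail (a point): Point on the fixed jig at the middle of the rail's upper face, 68 mm above the table; axes as the jig's. The teak rail, 16 mm thick with 42 mm of free space under it, cannot move. Its vertical through hole (22 mm, 1.5 mm chamfer) is NOT exactly here: its centre lies 3.5 to 8.1 mm away sideways; how far and which way is not measured and has to be felt.
There are look-alikes about, which are no part of the job. Leave any pink or yellow look-alike of the pin alone.

How it is judged:
At the end, for the whole second after the job is handed in: The pin stands released and still, upright within 0.06 rad, in the bracket's hole (within 2.5 mm of its centre), its collar within 2 mm of the bracket's face, which is only possible with its shank through both holes (z of pin_collar in the frame of bracket_hole between -0.003 and 0.002 m and horizontal distance between pin_collar and bracket_hole below 0.0025 m and angle between pin's own z axis and vertical below 0.06 rad and linear speed of pin below 0.02 m/s); the robot touches nothing.
It fails at once if the pin is forced with more than 30 N against the bracket or the rail (contact force between pin and jig above 30 N).
It fails at once if the punch is pulled out of the tool block or shifted more than 20 mm (distance of punch from where it was at the start of the episode above 0.02 m).
It fails at once if the hammer or the offcuts are shifted more than 30 mm (distance of any of mallet, offcuts from where it was at the start of the episode above 0.03 m).
It also fails if it takes over 69 s, if anything falls off the work surface, if the arm or the gripper's body presses on something with over 40 N, if the wrist force passes 120 N, or if a joint passes its speed limit or range.

## Working session

There is one attempt and no reset: what is moved stays moved. The work goes in short steps, Python scripts to look and compute and a tool call to move; the robot and the scene stay as the last step left them, time stands still between calls to the robot, and variables do not carry over. Pictures are saved under pics/ and viewed, and the job is handed in when it is done.

Besides the shell and the picture viewer there is one more tool, called after ">>>" as a command line: name --argument value ..., lists and objects as JSON in quotes. apply_moves: Moves the arm, as the interface text tells. Shift numbers are shares of 1000 mm and turn numbers shares of pi rad, none past 1 either way. Its arguments: {"type":"object","properties":{"plan":{"type":"array","items":{"type":"array","items":{"type":"array","items":{"type":"number","minimum":-1,"maximum":1}}}},"force":{"type":"number"}},"required":["plan"]}

```bash
mkdir -p pics; ls
python3 - <<'E'
from workcell import readout, read_camera, camera_params, bot
import cv2
print(readout.read_state())
for n in ["scene","top","wrist"]:
    print(n,camera_params(n))
    cv2.imwrite(f"pics/{n}0.png",read_camera(n)[:,:,::-1])
E
```

```text
pics
{'time': 0.0, 'q': array([-1.37089430e+00,  2.64736138e-01,  1.60538679e+00,  1.70409662e-06,
        1.27368715e+00, -3.68937472e-02]), 'joint_vel': array([-0.00133705, -0.000849  ,  0.00025704,  0.00028705,  0.00119156,
        0.00180743]), 'joint_torque': array([ 5.92775832e-04, -5.15118062e+01, -3.67311144e+01, -3.98067932e-04,
        1.29368642e-02,  4.60910243e-06]), 'tool_pos': array([ 0.15820487, -0.65544464,  0.22996658]), 'tcp_rot': array([-3.11740421e+00, -3.70827667e-01,  2.80826924e-04]), 'wrist_force': array([ 0.86732191,  1.0097685 , -0.36837054]), 'torque': array([-0.00665332,  0.01566592, -0.00694332]), 'width': 1.0005660241152834}
scene {'fovy': 50.74009723246901, 'cx': 312.2439409030515, 'cy': 230.24191713879418, 'rvec': array([ 2.43417494,  0.87580285, -0.25784406]), 'tvec': array([-0.41675064, -0.25620362,  1.31893334])}
top {'fovy': 48.10252234037349, 'cx': 313.34140225359, 'cy': 239.3421255032128, 'rvec': array([ 2.15376582, -2.21158744,  0.09716044]), 'tvec': array([0.01263265, 0.55745476, 1.19504744])}
wrist {'fovy': 62.361501022025905, 'cx': 316.6834712005958, 'cy': 238.46494423782136, 'hand_eye': array([[-1.24674813e-04, -9.58418897e-01, -2.85365034e-01,
         7.37134518e-02],
       [ 9.99999916e-01, -2.31079136e-04,  3.39199959e-04,
         7.46253592e-04],
       [-3.91037556e-04, -2.85364968e-01,  9.58418845e-01,
        -1.41729430e-01],
       [ 0.00000000e+00,  0.00000000e+00,  0.00000000e+00,
         1.00000000e+00]])}
```

View pics/scene0.png

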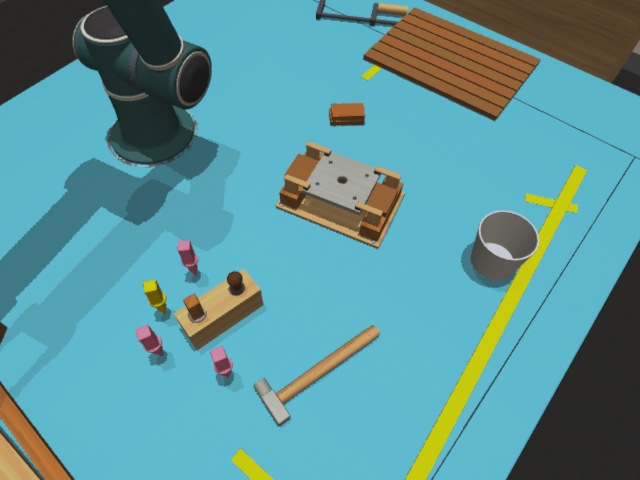

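View pics/top0.png

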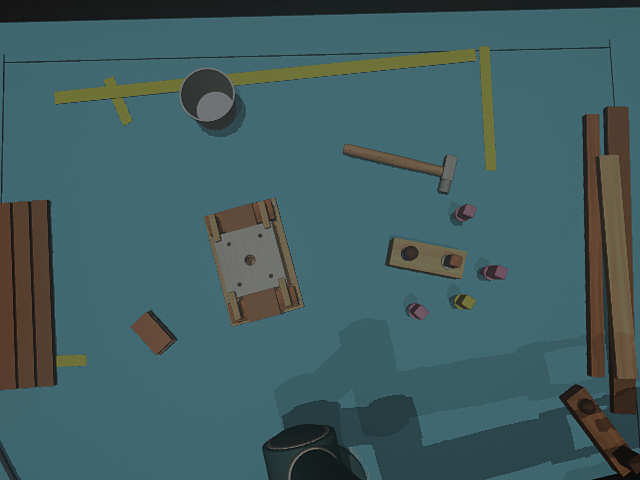

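View pics/wrist0.png

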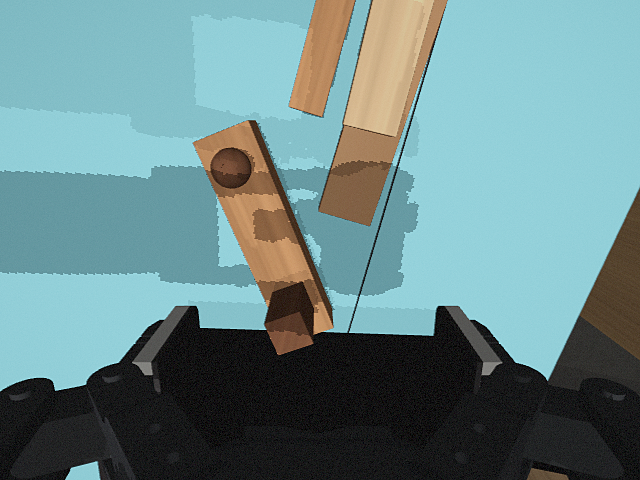

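Candidates so far: the block at top (425,257), with a square handle at (453,261) and a ball at (410,253), and a second block at top (600,425), which is at wrist (265,240). There are also free-standing pink and yellow ones. Next I measure and enlarge both blocks.

```bash
cat > h.py <<'E'
import numpy as np, cv2
from scipy.spatial.transform import Rotation as R
from workcell import readout, read_camera, camera_params, bot
def cam(n,st=None):
    p=camera_params(n); f=240/np.tan(np.radians(p['fovy']/2))
    if n=='wrist':
        T=np.eye(4);T[:3,:3]=R.from_rotvec(st['tcp_rot']).as_matrix();T[:3,3]=st['tool_pos']
        T=T@p['hand_eye']; Rw=T[:3,:3]; c=T[:3,3]
    else:
        Rc=R.from_rotvec(p['rvec']).as_matrix(); Rw=Rc.T; c=-Rc.T@p['tvec']
    return f,p['cx'],p['cy'],Rw,c
def ray(C,uv):
    f,cx,cy,Rw,c=C
    d=Rw@np.array([(uv[0]-cx)/f,(uv[1]-cy)/f,1]); return c,d/np.linalg.norm(d)
def plane(C,uv,z):
    c,d=ray(C,uv); return c+d*(z-c[2])/d[2]
def proj(C,X):
    f,cx,cy,Rw,c=C; x=Rw.T@(np.array(X)-c); return np.array([f*x[0]/x[2]+cx,f*x[1]/x[2]+cy])
def tri(rs):
    A=np.zeros((3,3));b=np.zeros(3)
    for c,d in rs:
        P=np.eye(3)-np.outer(d,d);A+=P;b+=P@c
    X=np.linalg.solve(A,b); return X,[np.linalg.norm((np.eye(3)-np.outer(d,d))@(X-c)) for c,d in rs]
E
python3 - <<'E'
from h import *
T=cam('top');S=cam('scene')
st=readout.read_state();W=cam('wrist',st)
for nm,uv in [("blkA ball",(410,253)),("blkA sq",(454,261)),("B ball",(587,405)),("B sq",(628,458))]:
    print(nm,plane(T,uv,.12).round(3))
for uv in [(231,168),(293,330)]: print("wrist",plane(W,uv,.12).round(3))
for uv in [(193,143),(250,121),(332,329)]: print("B block corners z.07",plane(W,uv,.072).round(3))
for uv in [(390,238),(467,251),(463,278),(387,264)]: print("A corners",plane(T,uv,.072).round(3))
print(tri([ray(T,(454,261)),ray(S,(193,302))]))
t=cv2.imread('pics/top0.png');s=cv2.imread('pics/scene0.png')
a=cv2.resize(t[215:330,370:530],None,fx=2.5,fy=2.5,interpolation=2)
b=cv2.resize(s[230:400,130:290],None,fx=2.35,fy=2.35,interpolation=2)
c=cv2.resize(t[370:480,540:640],None,fx=2.5,fy=2.5,interpolation=2)
H=400
im=np.zeros((590,800,3),np.uint8);im[:a.shape[0],:a.shape[1]]=a;im[:b.shape[0],410:410+b.shape[1]]=b;im[300:300+c.shape[0],:c.shape[1]]=c
cv2.imwrite('pics/crop1.png',im)
E
```

```text
blkA ball [ 0.516 -0.202  0.12 ]
blkA sq [ 0.497 -0.293  0.12 ]
B ball [ 0.196 -0.55   0.12 ]
B sq [ 0.089 -0.626  0.12 ]
wrist [ 0.189 -0.593  0.12 ]
wrist [ 0.087 -0.656  0.12 ]
B block corners z.07 [ 0.193 -0.554  0.072]
B block corners z.07 [ 0.218 -0.592  0.072]
B block corners z.07 [ 0.069 -0.691  0.072]
A corners [ 0.552 -0.169  0.072]
A corners [ 0.519 -0.335  0.072]
A corners [ 0.461 -0.323  0.072]
A corners [ 0.496 -0.16   0.072]
(array([ 0.49743762, -0.29090159,  0.12278956]), [np.float64(0.0011994800256231685), np.float64(0.0011994800256231704)])
```

View pics/crop1.png

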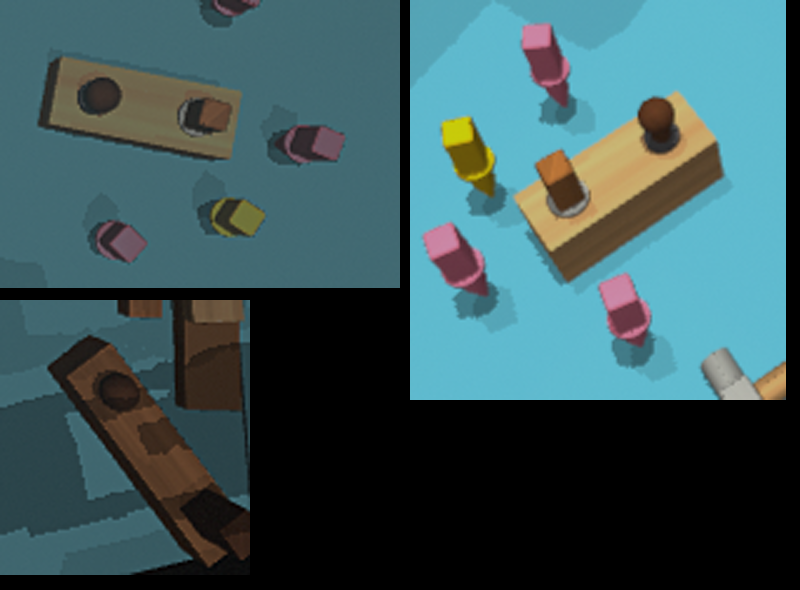

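The pin is the brown square handle with a steel collar ring at top (453,261), scene (193,305). Its block measures about 60 x 160 mm with the hammer beyond it, as described. The other block at top (600,425) is about 45 mm wide and longer, with no collar ring, so it is a decoy. The pink and yellow ones are off limits. Next I locate the neighbours and the jig roughly.

Run:
```python
from h import *
T=cam('top');S=cam('scene')
for n,a,b in [("hole",(250,260),(343,180)),("pink1 top",(419,312),(185,245)),("yellow",(466,302),(152,286)),("pink2",(500,271),(147,332)),("pink3",(468,211),(219,354)),("A sq",(456,260),(192,299)),("ball",(410,253),(235,279)),
 ("screw1",(228,244),None),("s2",(261,236),None),("s3",(238,284),None),("s4",(271,275),None)]:
    if b: X,e=tri([ray(T,a),ray(S,b)]);print(n,X.round(4),np.round(e,4))
    else: print(n,plane(T,a,.0805).round(4))
for uv in [(205,215),(275,197),(303,305),(233,325)]: print('base',plane(T,uv,.01).round(3))
print(plane(T,(250,260),.0805))
```

```text
hole [0.5136 0.1374 0.0771] [0.0021 0.0021]
pink1 top [ 0.3937 -0.2153  0.1181] [0.0004 0.0004]
yellow [ 0.4112 -0.3148  0.1148] [0. 0.]
pink2 [ 0.4755 -0.3837  0.1222] [0.0034 0.0034]
pink3 [ 0.6015 -0.328   0.1157] [0.0004 0.0004]
A sq [ 0.4989 -0.291   0.1376] [0.0013 0.0013]
ball [ 0.5169 -0.2036  0.1077] [0.0006 0.0006]
screw1 [0.5476 0.1823 0.0805]
s2 [0.5631 0.111  0.0805]
s3 [0.4612 0.1621 0.0805]
s4 [0.4785 0.0912 0.0805]
base [0.621 0.245 0.01 ]
base [0.659 0.083 0.01 ]
base [0.41  0.025 0.01 ]
base [0.369 0.184 0.01 ]
[0.51190839 0.13559208 0.0805    ]
```

```bash
cat >> h.py <<'E'
def go(x,y,z,yaw=None,st=None):
    st=st or readout.read_state()
    M=R.from_rotvec(st['tcp_rot']); d=M.inv().apply(np.array([x,y,z])-st['tool_pos'])
    Y0=np.arctan2(*M.as_matrix()[[1,0],0])
    if yaw is None: yaw=Y0
    D=R.from_euler('ZX',[yaw,np.pi])
    t=(M.inv()*D).as_rotvec()/np.pi
    print('t',round(st['time'],2),'pos',st['tool_pos'].round(4),'yaw',round(Y0,4),'F',st['wrist_force'].round(1),'w',round(st['width'],3))
    print('shift',d.round(4),'turn',t.round(4))
E
python3 -c "
from h import *
go(.458,-.282,.26,-.19)"
```

```text
t 0.15 pos [ 0.1582 -0.6556  0.2302] yaw 0.2368 F [ 0.4 -0.6 -1. ] w 0.999
shift [ 0.379  -0.2929 -0.0292] turn [-6.000e-04  1.000e-04  1.358e-01]
```

>>> apply_moves --plan '[[[0.379,-0.293,-0.03,0,0,0.136,-1],[0.379,-0.293,-0.03,0,0,0.136,-1],[0.379,-0.293,-0.03,0,0,0.136,-1],[0.379,-0.293,-0.03,0,0,0.136,-1],[0.379,-0.293,-0.03,0,0,0.136,-1],[0.379,-0.293,-0.03,0,0,0.136,-1],[0.379,-0.293,-0.03,0,0,0.136,-1],[0.379,-0.293,-0.03,0,0,0.136,-1]]]'

```text
time: 0.82
tool_pos: [0.3671, -0.3947, 0.252]
tcp_rot: [-3.127, 0.299, 0.0]
wrist_force: [0.3, -0.5, 0.8]
width: 0.999
```

```bash
python3 -c "
from h import *
go(.458,-.282,.26,-.19)"
```

```text
t 0.82 pos [ 0.3671 -0.3947  0.252 ] yaw -0.1909 F [ 0.3 -0.5  0.8] w 0.999
shift [ 0.0678 -0.1279 -0.008 ] turn [-0.0001  0.     -0.0003]
```

>>> apply_moves --plan '[[[0.068,-0.128,-0.008,0,0,0,-1],[0.068,-0.128,-0.008,0,0,0,-1],[0.068,-0.128,-0.008,0,0,0,-1],[0.068,-0.128,-0.008,0,0,0,-1],[0.068,-0.128,-0.008,0,0,0,-1],[0.068,-0.128,-0.008,0,0,0,-1],[0.068,-0.128,-0.008,0,0,0,-1],[0.068,-0.128,-0.008,0,0,0,-1]]]'

```text
time: 1.48
tool_pos: [0.4567, -0.2846, 0.2598]
tcp_rot: [3.127, -0.301, -0.001]
wrist_force: [1.0, 0.0, -0.5]
width: 1.001
```

```bash
python3 -c "
from h import *
go(.458,-.282,.26,-.19)
cv2.imwrite('pics/w1.png',read_camera('wrist')[:,:,::-1])"
```

```text
t 1.48 pos [ 0.4567 -0.2846  0.2598] yaw -0.1917 F [ 1.   0.  -0.5] w 1.001
shift [ 0.0008 -0.0029 -0.0002] turn [ 0.0001  0.0002 -0.0005]
```

View pics/w1.png

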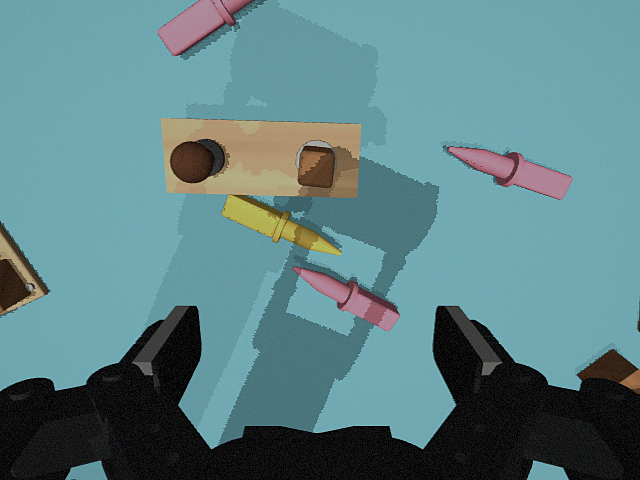

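Wrist view: the pin's handle is at (316,167) with the collar ring behind it. The ball of the punch is at (192,162). The look-alikes, which stood on their points, have toppled and lie clear of the grasp. I enlarge the pin to get centre and yaw.

Run:
```python
from h import *
im=cv2.imread('pics/w1.png')
c=cv2.resize(im[110:210,260:380],None,fx=6,fy=6,interpolation=2)
cv2.imwrite('pics/c2.png',c)
```

```text
(no output)
```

View pics/c2.png

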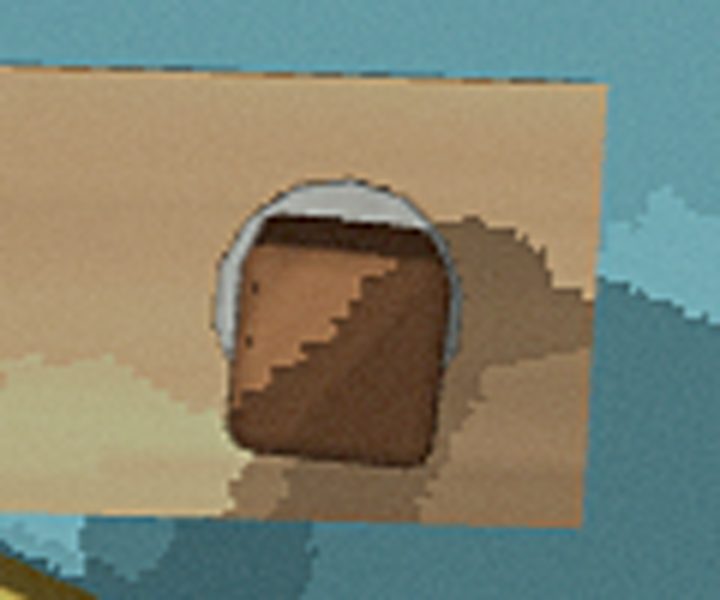

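Run:
```python
from h import *
st=readout.read_state(); 
W=cam('wrist',st);T=cam('top');S=cam('scene')
P=[plane(W,(260+a/6,110+b/6),.134) for a,b in [(242,243),(449,258),(437,467),(229,450)]]
P=np.array(P);c=P.mean(0);print(P.round(4),c.round(4))
for i in range(4):
    d=P[(i+1)%4]-P[i];print(np.linalg.norm(d).round(4),np.degrees(np.arctan2(d[1],d[0])).round(2))
# collar ring: top plane z .078
K=[plane(W,(260+a/6,110+b/6),.078) for a,b in [(348,180),(215,305),(461,300)]]
print(np.array(K).round(4))
# ring left-right centre column check
print(((K[1]+K[2])/2).round(4), np.linalg.norm(K[1]-K[2]))
B=[plane(W,(260+a/6,110+b/6),.072) for a,b in [(607,85),(583,527),(0,67),(0,514)]]
print('block end',np.array(B).round(4))
go(c[0],c[1],.2)
```

```text
[[ 0.5124 -0.285   0.134 ]
 [ 0.5065 -0.3071  0.134 ]
 [ 0.4839 -0.3016  0.134 ]
 [ 0.4903 -0.2789  0.134 ]] [ 0.4983 -0.2931  0.134 ]
0.0229 -105.08
0.0232 166.38
0.0236 74.28
0.0229 -15.36
[[ 0.5142 -0.2974  0.078 ]
 [ 0.5016 -0.2768  0.078 ]
 [ 0.496  -0.3093  0.078 ]]
[ 0.4988 -0.2931  0.078 ] 0.03297152922998661
block end [[ 0.5194 -0.3336  0.072 ]
 [ 0.4612 -0.3207  0.072 ]
 [ 0.5371 -0.2548  0.072 ]
 [ 0.4786 -0.2409  0.072 ]]
t 1.53 pos [ 0.4566 -0.2848  0.2598] yaw -0.1922 F [-0.2  0.5  0.5] w 1.002
shift [0.0426 0.0002 0.0598] turn [0.     0.0002 0.    ]
```

```bash
python3 -c "
from h import *
go(.4985,-.293,.17,-.26)"
```

```text
t 1.53 pos [ 0.4566 -0.2848  0.2598] yaw -0.1922 F [-0.2  0.5  0.5] w 1.002
shift [0.0428 0.     0.0898] turn [0.     0.0002 0.0216]
```

>>> apply_moves --plan '[[[0.0428,0,0.03,0,0,0.0216,-1],[0.0428,0,0.06,0,0,0.0216,-1],[0.0428,0,0.0898,0,0,0.0216,-1],[0.0428,0,0.0898,0,0,0.0216,-1],[0.0428,0,0.0898,0,0,0.0216,-1],[0.0428,0,0.0898,0,0,0.0216,-1],[0.0428,0,0.0898,0,0,0.0216,-1],[0.0428,0,0.0898,0,0,0.0216,-1]]]'

```text
time: 2.2
tool_pos: [0.5006, -0.2931, 0.1732]
tcp_rot: [3.113, -0.405, 0.007]
wrist_force: [0.5, -0.2, -0.2]
width: 1.001
```

```bash
python3 -c "
from h import *
go(.4985,-.293,.089,-.26)
st=readout.read_state();W=cam('wrist',st)
a=read_camera('wrist')[:,:,::-1];print(proj(W,(.4985,-.293,.134)))
cv2.imwrite('pics/w2.png',a)"
```

```text
t 2.2 pos [ 0.5006 -0.2931  0.1732] yaw -0.2589 F [ 0.5 -0.2 -0.2] w 1.001
shift [-0.0025  0.0003  0.0842] turn [ 0.0005 -0.0014  0.0004]
[317.09172777 282.03150203]
```

View pics/w2.png

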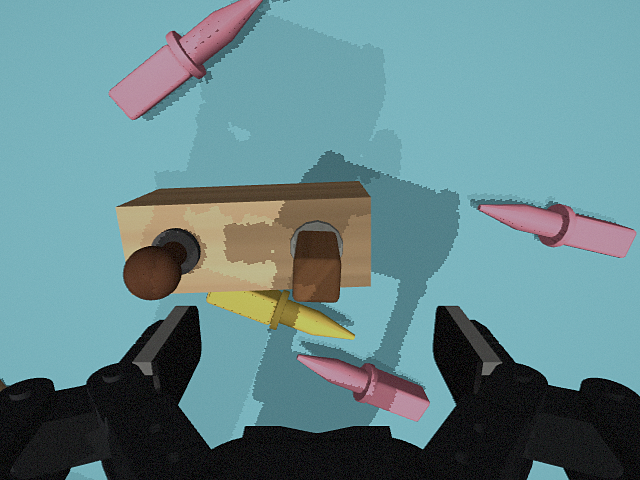

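The handle top is centred near (317,280), between the pads, as predicted. Going down and closing.

>>> apply_moves --plan '[[[-0.002,0,0.03,0,-0.001,0,-1],[-0.002,0,0.06,0,-0.001,0,-1],[-0.002,0,0.084,0,-0.001,0,-1],[-0.002,0,0.084,0,-0.001,0,-1],[-0.002,0,0.084,0,-0.001,0,-1],[-0.002,0,0.084,0,-0.001,0,-1],[-0.002,0,0.084,0,-0.001,0,-0.5],[-0.002,0,0.084,0,-0.001,0,0]]]' --force 60

```text
time: 2.92
tool_pos: [0.4992, -0.2924, 0.0888]
tcp_rot: [3.114, -0.404, 0.001]
wrist_force: [-0.4, 0.3, 0.1]
width: 0.747
```

```bash
python3 -c "
from h import *
go(.4985,-.293,.089,-.26)"
```

```text
t 2.92 pos [ 0.4992 -0.2924  0.0888] yaw -0.2583 F [-0.4  0.3  0.1] w 0.747
shift [-0.0005  0.0007 -0.0002] turn [ 0.0004 -0.0003  0.0005]
```

>>> apply_moves --plan '[[[0,0,0,0,0,0,1],[0,0,0,0,0,0,1],[0,0,0,0,0,0,1],[0,0,0,0,0,0,1],[0,0,0,0,0,0,1],[0,0,0,0,0,0,1],[0,0,0,0,0,0,1],[0,0,0,0,0,0,1]]]' --force 80

```text
time: 3.58
tool_pos: [0.4981, -0.2917, 0.0871]
tcp_rot: [3.115, -0.405, -0.003]
wrist_force: [0.8, -0.0, 5.5]
width: 0.274
```

```bash
python3 -c "
from h import *
go(.4985,-.293,.24,-.26)"
```

```text
t 3.58 pos [ 0.4981 -0.2917  0.0871] yaw -0.2584 F [ 0.8 -0.   5.5] w 0.274
shift [ 0.0004  0.0012 -0.1529] turn [0.0001 0.0006 0.0005]
```

>>> apply_moves --plan '[[[0,0,-0.015,0,0,0,1],[0,0,-0.035,0,0,0,1],[0,0,-0.06,0,0,0,1],[0,0,-0.085,0,0,0,1],[0,0,-0.11,0,0,0,1],[0,0,-0.13,0,0,0,1],[0,0,-0.14,0,0,0,1],[0,0,-0.14,0,0,0,1]]]'

```text
time: 4.25
tool_pos: [0.4991, -0.2922, 0.2285]
tcp_rot: [3.114, -0.404, 0.001]
wrist_force: [0.3, -0.1, -1.7]
width: 0.273
```

```bash
python3 -c "
from h import *
for n in ['scene','top','wrist']:cv2.imwrite(f'pics/{n}3.png',read_camera(n)[:,:,::-1])
go(.512,.08,.24,0)
"
```

```text
t 4.4 pos [ 0.4969 -0.2908  0.2241] yaw -0.2583 F [-0.3  0.1 -1.9] w 0.273
shift [-0.0802 -0.3624 -0.015 ] turn [-0.0006  0.002  -0.0822]
```

View pics/scene3.png

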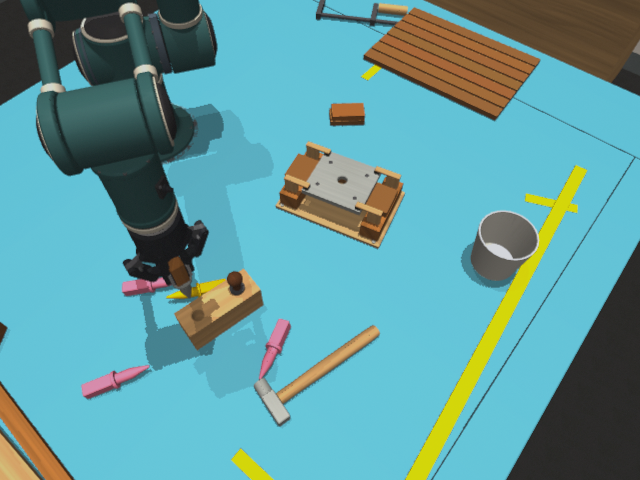

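View pics/wrist3.png

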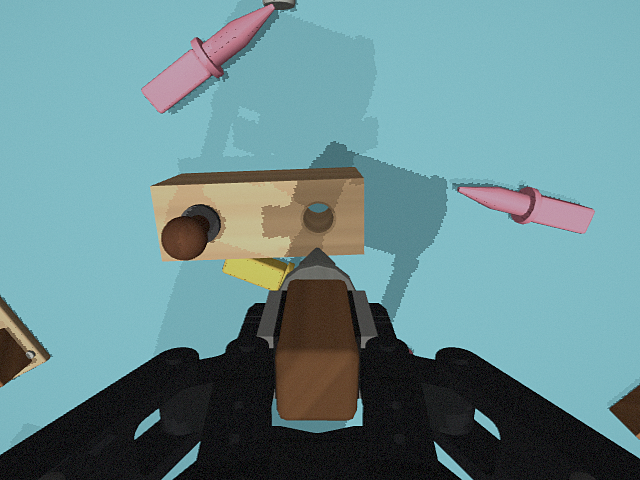

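View pics/top3.png

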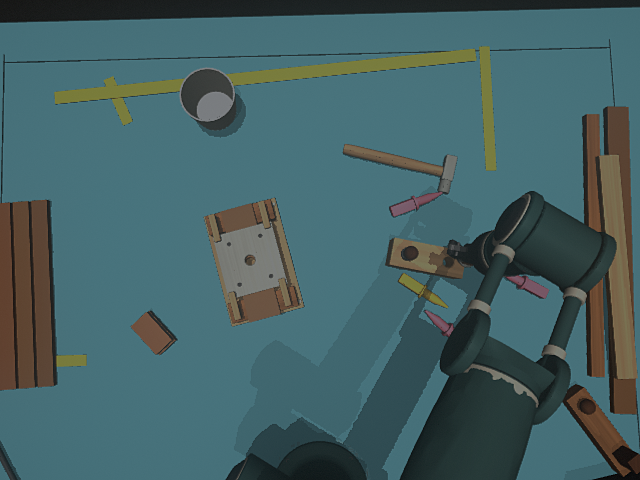

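```bash
python3 -c "
from h import *
go(.439,.1195,.24,.229)
"
```

```text
t 4.4 pos [ 0.4969 -0.2908  0.2241] yaw -0.2583 F [-0.3  0.1 -1.9] w 0.273
shift [-0.1609 -0.3819 -0.0145] turn [-0.0008  0.0019 -0.1551]
```

>>> apply_moves --plan '[[[0,0,-0.04,0,0,0,1],[-0.03,-0.02,-0.06,0,0,-0.03,1],[-0.06,-0.05,-0.06,0,0,-0.06,1],[-0.076,-0.085,-0.06,0,0,-0.09,1],[-0.092,-0.121,-0.06,0,0,-0.12,1],[-0.108,-0.158,-0.06,0,0,-0.155,1],[-0.124,-0.195,-0.06,0,0,-0.155,1],[-0.14,-0.232,-0.06,0,0,-0.155,1]]]'

```text
time: 5.07
tool_pos: [0.4202, -0.0298, 0.2844]
tcp_rot: [-3.119, -0.357, 0.01]
wrist_force: [-0.1, 0.6, -1.5]
width: 0.271
```

```bash
python3 -c "
from h import *
go(.439,.1195,.26,.229)
"
```

```text
t 5.07 pos [ 0.4202 -0.0298  0.2844] yaw 0.228 F [-0.1  0.6 -1.5] w 0.271
shift [ 0.0522 -0.1411  0.0245] turn [-0.0009  0.0019 -0.0003]
```

>>> apply_moves --plan '[[[0.02,-0.035,0.01,0,0,0,1],[0.03,-0.07,0.0245,0,0,0,1],[0.04,-0.105,0.0245,0,0,0,1],[0.05,-0.13,0.0245,0,0,0,1],[0.052,-0.141,0.0245,0,0.001,0,1],[0.052,-0.141,0.0245,0,0.001,0,1],[0.052,-0.141,0.0245,0,0.001,0,1],[0.052,-0.141,0.0245,0,0.001,0,1]]]'

```text
time: 5.73
tool_pos: [0.4402, 0.1166, 0.2614]
tcp_rot: [-3.121, -0.358, 0.003]
wrist_force: [0.2, -0.1, -2.2]
width: 0.269
```

```bash
python3 -c "
from h import *
go(.439,.1195,.26,.229)
cv2.imwrite('pics/w4.png',read_camera('wrist')[:,:,::-1])
go(.439,.1195,.26,.229)
"
```

```text
t 5.73 pos [0.4402 0.1166 0.2614] yaw 0.2283 F [ 0.2 -0.1 -2.2] w 0.269
shift [-0.0005 -0.0031  0.0014] turn [-0.0002  0.0005 -0.0002]
t 5.78 pos [0.4404 0.1164 0.2617] yaw 0.2273 F [ 0.6 -0.3 -2. ] w 0.269
shift [-0.0007 -0.0033  0.0017] turn [-0.0003  0.0003 -0.0005]
```

View pics/w4.png

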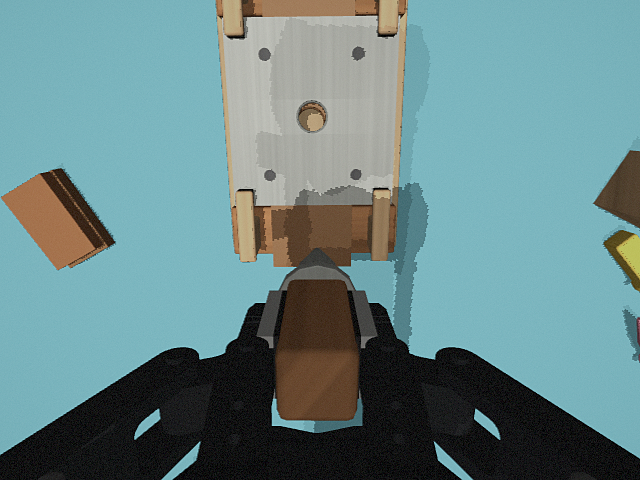

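Wrist view: the bracket hole is at (312,116) with the rail hole partly visible inside it, and the pin's point is at (317,248). Zooming in on both.

Run:
```python
from h import *
im=cv2.imread('pics/w4.png')
a=cv2.resize(im[90:142,285:339],None,fx=10,fy=10,interpolation=2)
b=cv2.resize(im[235:315,260:380],None,fx=4,fy=4,interpolation=2)
b=b[:, :]; o=np.zeros((520,800,3),np.uint8); o[:520,:540]=a
cv2.imwrite('pics/c4.png',o[:,:540]);cv2.imwrite('pics/c4b.png',b)
```

```text
(no output)
```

View pics/c4.png

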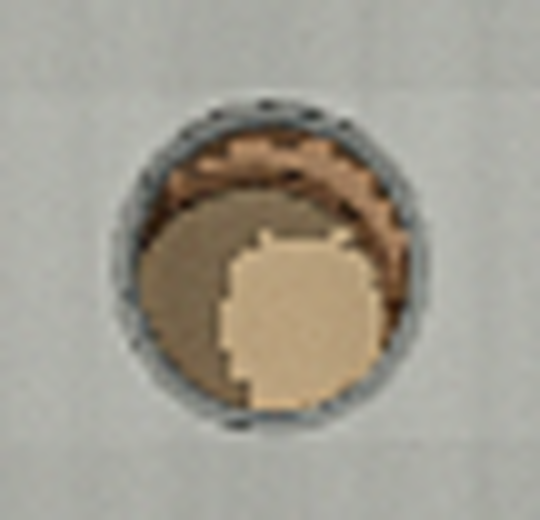

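View pics/c4b.png

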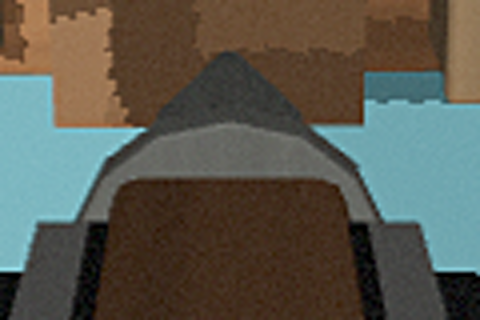

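Run:
```python
from h import *
im=cv2.imread('pics/w4.png')
a=cv2.resize(im[98:136,293:331],None,fx=15,fy=15,interpolation=cv2.INTER_CUBIC)
a=cv2.convertScaleAbs(a,alpha=1.3,beta=-20)
for i in range(0,38,5):
    cv2.putText(a,str(293+i),(i*15,10),0,.35,(0,0,255));cv2.putText(a,str(98+i),(0,i*15+10),0,.35,(0,0,255))
cv2.imwrite('pics/c5.png',a)
```

```text
(no output)
```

View pics/c5.png

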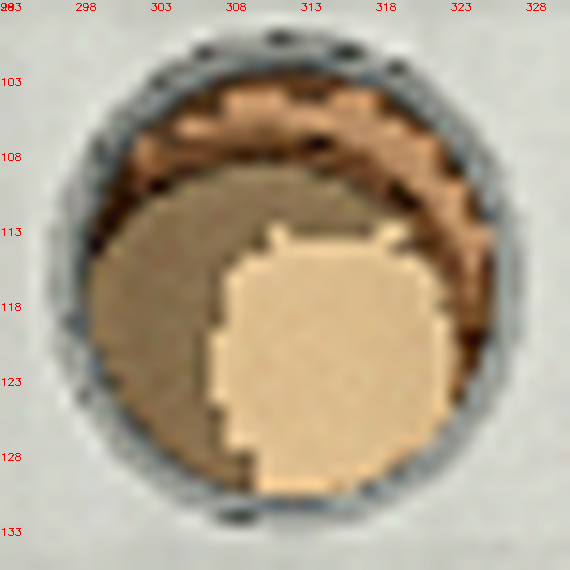

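```bash
cat > m.py <<'E'
from h import *
from scipy.optimize import least_squares
st=readout.read_state();W=cam('wrist',st);print('cam c',W[4])
u=lambda p:(293+p[0]/15-.5+.03,98+p[1]/15-.5+.03)
def fit(pts,z,r=None):
    P=np.array([plane(W,u(p),z)[:2] for p in pts])
    if r: s=least_squares(lambda c:np.hypot(*(P-c).T)-r,P.mean(0));return s.x,(s.fun*1e3).round(1)
    s=least_squares(lambda c:np.hypot(*(P-c[:2]).T)-c[2],[*P.mean(0),.01]);return s.x,(s.fun*1e3).round(1)
arc=[(130,205),(165,183),(210,167),(250,162),(300,168),(345,185),(395,215),(430,255),(450,300),(460,350),(455,385)]
print('rail low',fit(arc,.052),fit(arc,.052,.011))
out=[(50,279),(522,279),(286,35),(286,522),(119,108),(453,108),(119,448),(453,448)]
print('brk out',fit(out[:4],.0805))
inn=[(75,281),(495,281),(285,65),(285,498)]
print('brk in',fit(inn,.079))
rt=plane(W,(312,116),.0805)
# tip
M=R.from_rotvec(st['tcp_rot']);
zt=st['tool_pos'][2]+.019-.097
t=plane(W,(317.2,248.8),zt);print('tip',t,'tool frame',M.inv().apply(t-st['tool_pos']))
for s in [(264,54),(358,53),(270,175),(356,174)]: print(plane(W,s,.0805).round(4))
E
python3 m.py
```

```text
cam c [0.51253568 0.13223194 0.40333562]
rail low (array([0.50924679, 0.13771438, 0.01145112]), array([ 0.1,  0. , -0. , -0.1, -0.1, -0.2,  0.1,  0.2,  0.1,  0.1, -0.3])) (array([0.50979332, 0.13756534]), array([ 0.3,  0.2,  0. , -0.1, -0.2, -0.3, -0. ,  0.2,  0.2,  0.2, -0. ]))
brk out (array([0.51431105, 0.13685577, 0.01215397]), array([ 0.1,  0.1, -0.1, -0.1]))
brk in (array([0.5141898 , 0.13690112, 0.01086292]), array([ 0.1,  0.1, -0.1, -0.1]))
tip [0.44252676 0.11583907 0.18367316] tool frame [0.00201688 0.00111282 0.0779973 ]
[0.5496 0.1813 0.0805]
[0.5661 0.1131 0.0805]
[0.4623 0.1596 0.0805]
[0.4788 0.0919 0.0805]
```

```bash
python3 -c "
from h import *
go(.5097,.1388,.185,.229)
"
```

```text
t 5.78 pos [0.4404 0.1164 0.2617] yaw 0.2273 F [ 0.6 -0.3 -2. ] w 0.269
shift [ 0.0726 -0.0061  0.0766] turn [-0.0003  0.0003 -0.0005]
```

The rail hole measures about (0.5097, 0.1376) and the bracket hole about (0.5143, 0.1369), so they are about 4.6 mm apart and both lie within the expected limits. I move over the rail-hole axis and correct for the pin point as seen by the same camera.

>>> apply_moves --plan '[[[0.035,-0.003,0,0,0,0,1],[0.065,-0.006,0,0,0,0,1],[0.0726,-0.006,0.02,0,0,0,1],[0.0726,-0.006,0.05,0,0,0,1],[0.0726,-0.006,0.0766,0,0,0,1],[0.0726,-0.006,0.0766,0,0,0,1],[0.0726,-0.006,0.0766,0,0,0,1],[0.0726,-0.006,0.0766,0,0,0,1]]]'

```text
time: 6.45
tool_pos: [0.5109, 0.1393, 0.1872]
tcp_rot: [-3.12, -0.356, -0.003]
wrist_force: [0.9, -1.0, -2.8]
width: 0.275
```

```bash
python3 -c "
from h import *
go(.5097,.1388,.185,.229)
a=read_camera('scene')[:,:,::-1];b=read_camera('top')[:,:,::-1]
go(.5097,.1388,.185,.229)
cv2.imwrite('pics/s6.png',cv2.resize(a[130:220,290:400],None,fx=6,fy=6,interpolation=2))
cv2.imwrite('pics/t6.png',cv2.resize(b[210:310,200:310],None,fx=6,fy=6,interpolation=2))
"
```

```text
t 6.45 pos [0.5109 0.1393 0.1872] yaw 0.2272 F [ 0.9 -1.  -2.8] w 0.275
shift [-0.0013  0.0002  0.0021] turn [-0.0004 -0.0006 -0.0006]
t 6.55 pos [0.5117 0.1399 0.1884] yaw 0.2278 F [ 0.5  0.9 -1.6] w 0.268
shift [-0.0022  0.0006  0.0034] turn [-0.0004 -0.0015 -0.0004]
```

View pics/s6.png

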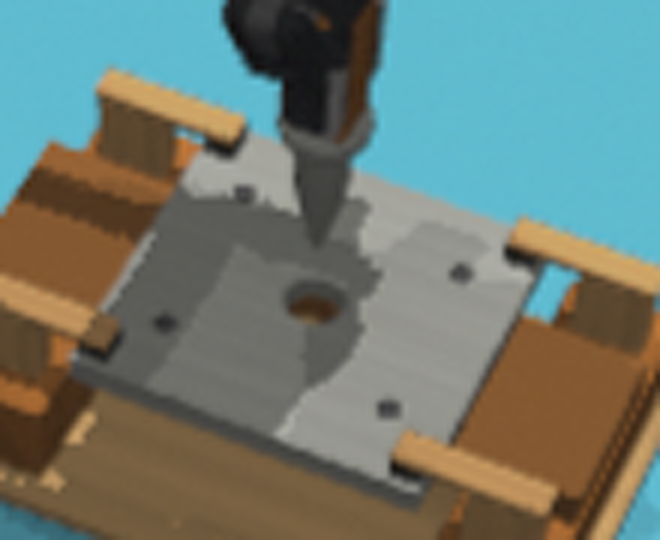

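```bash
python3 -c "
from h import *
S=cam('scene')
print('tip',plane(S,(290+318/6-.4,130+243/6-.4),.1095),'hole',plane(S,(290+316/6-.4,130+300/6-.4),.0805))
go(.5097,.1388,.175,.229)
"
```

```text
tip [0.51208141 0.138581   0.1095    ] hole [0.51466197 0.13646914 0.0805    ]
t 6.55 pos [0.5117 0.1399 0.1884] yaw 0.2278 F [ 0.5  0.9 -1.6] w 0.268
shift [-0.0023  0.0007  0.0134] turn [-0.0004 -0.0015 -0.0004]
```

View pics/t6.png

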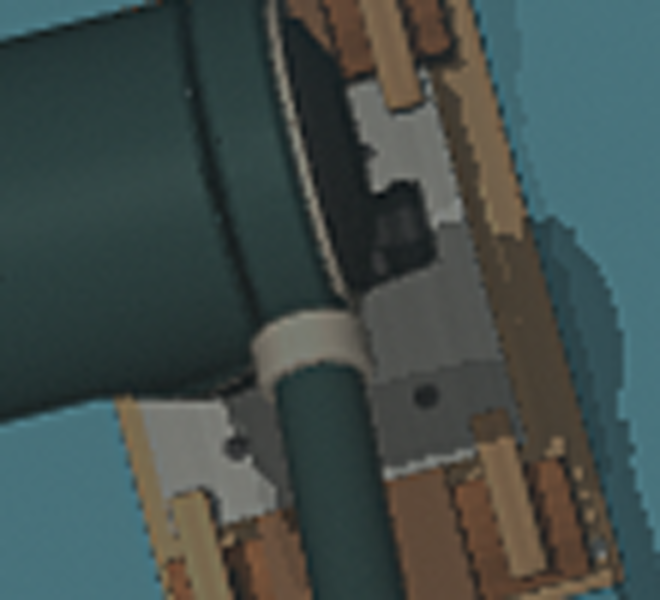

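>>> apply_moves --plan '[[[-0.002,0.0007,0.01,0,-0.001,0,1],[-0.002,0.0007,0.0205,0,-0.001,0,1],[-0.002,0.0007,0.0205,0,-0.001,0,1],[-0.002,0.0007,0.0205,0,-0.001,0,1],[-0.002,0.0007,0.0205,0,-0.001,0,1],[-0.002,0.0007,0.0205,0,-0.001,0,1],[-0.002,0.0007,0.0205,0,-0.001,0,1],[-0.002,0.0007,0.0205,0,-0.001,0,1]]]'

```text
time: 7.22
tool_pos: [0.5085, 0.1391, 0.1656]
tcp_rot: [-3.12, -0.358, 0.004]
wrist_force: [0.5, -1.0, -2.1]
width: 0.269
```

```bash
python3 -c "
from h import *
go(.5095,.1389,.144,.229)
print(readout.read_state()['torque'],readout.read_state()['joint_vel'])
"
```

```text
t 7.22 pos [0.5085 0.1391 0.1656] yaw 0.2287 F [ 0.5 -1.  -2.1] w 0.269
shift [0.0009 0.0004 0.0216] turn [-0.0005  0.0007 -0.0001]
[ 0.06420885 -0.0380822   0.02074664] [6.16073286e-04 9.37055929e-04 3.00293851e-05 9.16167753e-04
 4.30594222e-04 1.41741649e-03]
```

```bash
python3 -c "
from h import *
P=[]
for i in range(8):
    read_camera('scene'); s=readout.read_state(); P.append([*s['tool_pos'],*s['tcp_rot'],*s['wrist_force'],*s['torque']])
P=np.array(P);print(P[:,:3].round(4));print(P.mean(0).round(4),P.std(0).round(4))
"
```

```text
[[0.5085 0.139  0.1656]
 [0.5084 0.139  0.1655]
 [0.5084 0.139  0.1655]
 [0.5084 0.139  0.1654]
 [0.5083 0.139  0.1653]
 [0.5083 0.139  0.1653]
 [0.5083 0.139  0.1653]
 [0.5083 0.139  0.1653]]
[ 0.5084  0.139   0.1654 -3.1199 -0.3583  0.0042 -0.1133 -0.2366 -2.0655
 -0.0198 -0.006  -0.0154] [1.000e-04 0.000e+00 1.000e-04 0.000e+00 1.000e-04 3.000e-04 4.571e-01
 6.359e-01 4.511e-01 2.910e-02 3.660e-02 2.740e-02]
```

>>> apply_moves --plan '[[[0.001,0.0004,0.003,0,0.0007,0,1],[0.001,0.0004,0.006,0,0.0007,0,1],[0.001,0.0004,0.009,0,0.0007,0,1],[0.001,0.0004,0.012,0,0.0007,0,1],[0.001,0.0004,0.015,0,0.0007,0,1],[0.001,0.0004,0.017,0,0.0007,0,1],[0.001,0.0004,0.018,0,0.0007,0,1],[0.001,0.0004,0.018,0,0.0007,0,1]]]'

```text
time: 8.28
tool_pos: [0.509, 0.1388, 0.1468]
tcp_rot: [-3.12, -0.358, 0.002]
wrist_force: [0.6, 0.1, -1.2]
width: 0.273
```

```bash
cat > s.py <<'E'
from h import *
P=[]
for i in range(2): 
    read_camera('scene'); s=readout.read_state(); P.append([*s['wrist_force'],*s['torque']])
go(.5095,.1389,s['tool_pos'][2],.229)
P=np.array(P);print('F',P.mean(0).round(2))
E
python3 s.py
```

```text
t 8.38 pos [0.5093 0.1388 0.1473] yaw 0.2286 F [ 0.6 -0.2 -2. ] w 0.275
shift [ 0.0002 -0.     -0.    ] turn [-0.0005  0.0001 -0.0001]
F [ 0.44  0.56 -2.38  0.02 -0.02  0.02]
```

>>> apply_moves --plan '[[[0,0,0.0015,0,0,0,1],[0,0,0.003,0,0,0,1],[0,0,0.0045,0,0,0,1],[0,0,0.006,0,0,0,1],[0,0,0.0075,0,0,0,1],[0,0,0.009,0,0,0,1],[0,0,0.009,0,0,0,1],[0,0,0.009,0,0,0,1]]]'

```text
time: 9.05
tool_pos: [0.5092, 0.1388, 0.1381]
tcp_rot: [-3.12, -0.358, 0.002]
wrist_force: [0.1, 0.2, -1.6]
width: 0.271
```

```bash
python3 s.py
```

```text
t 9.15 pos [0.5093 0.1388 0.1383] yaw 0.2286 F [ 0.6  0.  -1.4] w 0.271
shift [ 0.0002 -0.     -0.    ] turn [-0.0005  0.0002 -0.0001]
F [ 0.13  0.19 -2.06 -0.   -0.02 -0.01]
```

>>> apply_moves --plan '[[[0,0,0.001,0,0,0,1],[0,0,0.002,0,0,0,1],[0,0,0.003,0,0,0,1],[0,0,0.004,0,0,0,1],[0,0,0.005,0,0,0,1],[0,0,0.006,0,0,0,1],[0,0,0.006,0,0,0,1],[0,0,0.006,0,0,0,1]]]'

```text
time: 9.82
tool_pos: [0.5098, 0.1388, 0.1325]
tcp_rot: [-3.12, -0.358, -0.001]
wrist_force: [1.4, 0.2, -0.9]
width: 0.272
```

```bash
python3 s.py
```

```text
t 9.92 pos [0.5098 0.1388 0.1325] yaw 0.2286 F [ 3.   0.4 -1.9] w 0.272
shift [-0.0002 -0.0001  0.    ] turn [-0.0004 -0.0002 -0.0001]
F [ 2.29 -0.4  -1.66 -0.09 -0.5   0.06]
```

>>> apply_moves --plan '[[[0,0,0.001,0,0,0,1],[0,0,0.002,0,0,0,1],[0,0,0.003,0,0,0,1],[0,0,0.004,0,0,0,1],[0,0,0.005,0,0,0,1],[0,0,0.006,0,0,0,1],[0,0,0.006,0,0,0,1],[0,0,0.006,0,0,0,1]]]'

```text
time: 10.58
tool_pos: [0.5104, 0.1387, 0.1269]
tcp_rot: [-3.12, -0.358, -0.002]
wrist_force: [4.4, -2.7, 1.5]
width: 0.268
```

```bash
python3 s.py
```

```text
t 10.68 pos [0.5104 0.1387 0.1269] yaw 0.2287 F [ 4.1 -2.4  2.6] w 0.269
shift [-0.0008 -0.0004 -0.    ] turn [-0.0002 -0.0005 -0.0001]
F [ 4.18 -2.46  2.39 -0.51 -1.   -0.01]
```

>>> apply_moves --plan '[[[-0.0005,0,0.001,0,0,0,1],[-0.0008,-0.0003,0.002,0,0,0,1],[-0.0008,-0.0003,0.003,0,0,0,1],[-0.0008,-0.0003,0.004,0,0,0,1],[-0.0008,-0.0003,0.005,0,0,0,1],[-0.0008,-0.0003,0.006,0,0,0,1],[-0.0008,-0.0003,0.006,0,0,0,1],[-0.0008,-0.0003,0.006,0,0,0,1]]]'

```text
time: 11.35
tool_pos: [0.5091, 0.1385, 0.1204]
tcp_rot: [-3.121, -0.359, -0.001]
wrist_force: [4.8, -2.8, 0.1]
width: 0.272
```

```bash
python3 s.py
```

```text
t 11.45 pos [0.5091 0.1385 0.1204] yaw 0.2289 F [ 5.6 -2.7  0.2] w 0.268
shift [ 0.0005 -0.0003  0.    ] turn [-0.0001 -0.0002 -0.    ]
F [ 5.26 -3.15  0.72 -0.64 -1.    0.  ]
```

>>> apply_moves --plan '[[[0,0,0.001,0,0,0,1],[0,0,0.002,0,0,0,1],[0,0,0.003,0,0,0,1],[0,0,0.004,0,0,0,1],[0,0,0.005,0,0,0,1],[0,0,0.005,0,0,0,1],[0,0,0.005,0,0,0,1],[0,0,0.005,0,0,0,1]]]'

```text
time: 12.12
tool_pos: [0.5091, 0.1385, 0.1154]
tcp_rot: [-3.121, -0.359, -0.001]
wrist_force: [5.1, -2.6, 0.4]
width: 0.271
```

```bash
python3 s.py
```

```text
t 12.22 pos [0.5091 0.1385 0.1154] yaw 0.2288 F [ 4.5 -3.2  0.9] w 0.271
shift [ 0.0005 -0.0003  0.    ] turn [-0.0001 -0.0002 -0.0001]
F [ 4.9  -2.82  1.18 -0.61 -1.02 -0.02]
```

Only the bracket's sliding friction shows, about 4 N on each axis, and the rail is not felt yet. I keep going in small steps.

>>> apply_moves --plan '[[[0,0,0.001,0,0,0,1],[0,0,0.002,0,0,0,1],[0,0,0.003,0,0,0,1],[0,0,0.004,0,0,0,1],[0,0,0.004,0,0,0,1],[0,0,0.004,0,0,0,1],[0,0,0.004,0,0,0,1],[0,0,0.004,0,0,0,1]]]'

```text
time: 12.88
tool_pos: [0.5091, 0.1385, 0.1113]
tcp_rot: [-3.121, -0.359, -0.001]
wrist_force: [5.5, -3.2, 0.8]
width: 0.272
```

```bash
python3 s.py
```

```text
t 12.98 pos [0.509  0.1385 0.1113] yaw 0.2288 F [ 4.4 -2.6  0.8] w 0.27
shift [ 0.0005 -0.0003  0.    ] turn [-0.0002 -0.0002 -0.0001]
F [ 4.64 -2.87  0.38 -0.64 -1.02 -0.03]
```

>>> apply_moves --plan '[[[0,0,0.001,0,0,0,1],[0,0,0.002,0,0,0,1],[0,0,0.003,0,0,0,1],[0,0,0.004,0,0,0,1],[0,0,0.005,0,0,0,1],[0,0,0.005,0,0,0,1],[0,0,0.005,0,0,0,1],[0,0,0.005,0,0,0,1]]]'

```text
time: 13.65
tool_pos: [0.509, 0.1385, 0.1063]
tcp_rot: [-3.121, -0.359, -0.001]
wrist_force: [4.8, -2.8, -0.1]
width: 0.272
```

```bash
python3 s.py
```

```text
t 13.75 pos [0.509  0.1385 0.1063] yaw 0.2288 F [ 4.4 -2.1  0.4] w 0.268
shift [ 0.0005 -0.0002  0.    ] turn [-0.0002 -0.0002 -0.0001]
F [ 4.52 -2.49  0.2  -0.6  -1.01  0.01]
```

>>> apply_moves --plan '[[[0,0,0.001,0,0,0,1],[0,0,0.002,0,0,0,1],[0,0,0.003,0,0,0,1],[0,0,0.004,0,0,0,1],[0,0,0.005,0,0,0,1],[0,0,0.006,0,0,0,1],[0,0,0.006,0,0,0,1],[0,0,0.006,0,0,0,1]]]'

```text
time: 14.42
tool_pos: [0.509, 0.1386, 0.1003]
tcp_rot: [-3.12, -0.359, -0.001]
wrist_force: [4.6, -3.2, 0.2]
width: 0.27
```

```bash
python3 s.py
```

```text
t 14.52 pos [0.509  0.1385 0.1003] yaw 0.2288 F [ 5.4 -3.   0.9] w 0.27
shift [ 0.0006 -0.0002  0.    ] turn [-0.0002 -0.0001 -0.0001]
F [ 5.24 -2.82  0.82 -0.57 -0.93 -0.01]
```

>>> apply_moves --plan '[[[0,0,0.0005,0,0,0,1],[0,0,0.001,0,0,0,1],[0,0,0.0015,0,0,0,1],[0,0,0.002,0,0,0,1],[0,0,0.0025,0,0,0,1],[0,0,0.003,0,0,0,1],[0,0,0.003,0,0,0,1],[0,0,0.003,0,0,0,1]]]'

```text
time: 15.18
tool_pos: [0.509, 0.1386, 0.0974]
tcp_rot: [-3.12, -0.358, -0.001]
wrist_force: [4.8, -3.9, 1.6]
width: 0.273
```

```bash
python3 s.py
```

```text
t 15.28 pos [0.509  0.1386 0.0974] yaw 0.2288 F [ 4.9 -3.3  0.7] w 0.273
shift [ 0.0005 -0.0002  0.    ] turn [-0.0002 -0.0002 -0.0001]
F [ 4.83 -3.33  0.72 -0.56 -0.87  0.02]
```

>>> apply_moves --plan '[[[0,0,0.0003,0,0,0,1],[0,0,0.0006,0,0,0,1],[0,0,0.0009,0,0,0,1],[0,0,0.0012,0,0,0,1],[0,0,0.0012,0,0,0,1],[0,0,0.0012,0,0,0,1],[0,0,0.0012,0,0,0,1],[0,0,0.0012,0,0,0,1]]]'

```text
time: 15.95
tool_pos: [0.509, 0.1386, 0.0962]
tcp_rot: [-3.12, -0.359, -0.001]
wrist_force: [4.6, -3.3, 0.3]
width: 0.273
```

```bash
python3 s.py; python3 -c "
from h import *
a=read_camera('scene')[:,:,::-1]
cv2.imwrite('pics/s7.png',cv2.resize(a[130:220,290:400],None,fx=6,fy=6,interpolation=2))"
```

```text
t 16.05 pos [0.509  0.1386 0.0963] yaw 0.2288 F [ 4.6 -3.   1.5] w 0.273
shift [ 0.0005 -0.0002  0.    ] turn [-0.0002 -0.0002 -0.0001]
F [ 4.91 -3.05  1.56 -0.58 -0.89 -0.01]
```

View pics/s7.png

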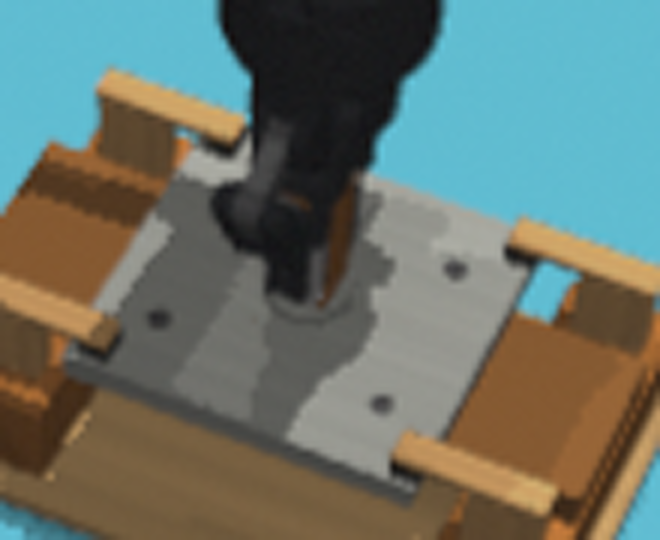

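The collar is nearly on the plate and the bracket has visibly slid over. I press the last millimetre slowly.

>>> apply_moves --plan '[[[0,0,0.0003,0,0,0,1],[0,0,0.0006,0,0,0,1],[0,0,0.0009,0,0,0,1],[0,0,0.0009,0,0,0,1],[0,0,0.0009,0,0,0,1],[0,0,0.0009,0,0,0,1],[0,0,0.0009,0,0,0,1],[0,0,0.0009,0,0,0,1]]]'

```text
time: 16.77
tool_pos: [0.509, 0.1386, 0.0953]
tcp_rot: [-3.12, -0.358, -0.001]
wrist_force: [4.4, -3.8, 0.9]
width: 0.271
```

```bash
python3 s.py
```

```text
t 16.87 pos [0.509  0.1386 0.0953] yaw 0.2288 F [ 5.4 -2.7  1.7] w 0.274
shift [ 0.0005 -0.0002  0.    ] turn [-0.0002 -0.0002 -0.0001]
F [ 5.33 -2.83  1.28 -0.55 -0.87  0.01]
```

>>> apply_moves --plan '[[[0,0,0.0003,0,0,0,1],[0,0,0.0006,0,0,0,1],[0,0,0.0009,0,0,0,1],[0,0,0.0009,0,0,0,1],[0,0,0.0009,0,0,0,1],[0,0,0.0009,0,0,0,1],[0,0,0.0009,0,0,0,1],[0,0,0.0009,0,0,0,1]]]'

```text
time: 17.53
tool_pos: [0.509, 0.1388, 0.095]
tcp_rot: [-3.12, -0.358, -0.001]
wrist_force: [2.4, -3.6, 5.9]
width: 0.269
```

```bash
python3 s.py
```

```text
t 17.63 pos [0.509  0.1388 0.095 ] yaw 0.2288 F [ 3.  -3.6  5. ] w 0.268
shift [ 0.0005 -0.      0.    ] turn [-0.0003 -0.0002 -0.0001]
F [ 3.3  -3.54  5.38 -0.63 -0.62 -0.  ]
```

>>> apply_moves --plan '[[[0,0,0.0002,0,0,0,1],[0,0,0.0004,0,0,0,1],[0,0,0.0005,0,0,0,1],[0,0,0.0005,0,0,0,1],[0,0,0.0005,0,0,0,1],[0,0,0.0005,0,0,0,1],[0,0,0.0005,0,0,0,1],[0,0,0.0005,0,0,0,1]]]'

```text
time: 18.3
tool_pos: [0.509, 0.1387, 0.0949]
tcp_rot: [-3.12, -0.358, -0.001]
wrist_force: [1.5, -4.0, 7.5]
width: 0.271
```

```bash
python3 s.py
```

```text
t 18.4 pos [0.509  0.1388 0.0949] yaw 0.2288 F [ 2.1 -4.5  7.5] w 0.273
shift [ 0.0005 -0.      0.    ] turn [-0.0003 -0.0002 -0.0001]
F [ 1.57 -4.48  7.85 -0.64 -0.43 -0.01]
```

The collar is seated: z stopped at 0.0949 and the push rose to about 10 N. Releasing.

>>> apply_moves --plan '[[[0,0,0,0,0,0,0.3],[0,0,0,0,0,0,0.2],[0,0,0,0,0,0,0],[0,0,0,0,0,0,-0.2],[0,0,0,0,0,0,-0.4],[0,0,0,0,0,0,-0.4],[0,0,0,0,0,0,-0.4],[0,0,0,0,0,0,-0.4]]]' --force 20

```text
time: 19.07
tool_pos: [0.5082, 0.139, 0.0936]
tcp_rot: [-3.12, -0.358, 0.002]
wrist_force: [-0.6, 0.5, -0.6]
width: 0.704
```

```bash
python3 s.py
```

```text
t 19.17 pos [0.5084 0.139  0.0937] yaw 0.2286 F [-0.8  0.5  0.2] w 0.703
shift [ 0.0011  0.0004 -0.    ] turn [-0.0005  0.0002 -0.0001]
F [-0.42  0.01 -0.13 -0.02  0.03 -0.02]
```

Released with no contact force left. Retracting straight up, then back to look.

>>> apply_moves --plan '[[[0,0,-0.01,0,0,0,-0.4],[0,0,-0.025,0,0,0,-0.4],[0,0,-0.045,0,0,0,-0.4],[0,0,-0.075,0,0,0,-0.4],[0,0,-0.105,0,0,0,-0.4],[0,0,-0.13,0,0,0,-0.4],[-0.03,0,-0.14,0,0,0,-0.4],[-0.06,0,-0.14,0,0,0,-0.4]]]'

```text
time: 19.83
tool_pos: [0.4527, 0.1258, 0.2388]
tcp_rot: [-3.119, -0.358, -0.011]
wrist_force: [-0.2, 0.7, -0.3]
width: 0.702
```

>>> apply_moves --plan '[[[-0.03,0,0,0,0,0,-0.4],[-0.03,0,0,0,0,0,-0.4],[-0.03,0,0,0,0,0,-0.4],[-0.03,0,0,0,0,0,-0.4],[-0.03,0,0,0,0,0,-0.4],[-0.03,0,0,0,0,0,-0.4],[-0.03,0,0,0,0,0,-0.4],[-0.03,0,0,0,0,0,-0.4]]]'

```text
time: 20.5
tool_pos: [0.4213, 0.1185, 0.2336]
tcp_rot: [-3.12, -0.358, 0.002]
wrist_force: [-0.1, 0.3, 0.1]
width: 0.697
```

```bash
python3 s.py; python3 -c "
from h import *
a=read_camera('scene')[:,:,::-1];w=read_camera('wrist')[:,:,::-1];t=read_camera('top')[:,:,::-1]
cv2.imwrite('pics/s8.png',cv2.resize(a[110:220,270:410],None,fx=5,fy=5,interpolation=2));cv2.imwrite('pics/w8.png',w);cv2.imwrite('pics/t8.png',t)"
```

```text
t 20.6 pos [0.4211 0.1184 0.2336] yaw 0.2286 F [-0.4  0.  -0.3] w 0.699
shift [ 0.0908  0.0001 -0.0001] turn [-0.0005  0.0004 -0.0001]
F [-0.48 -0.58  0.07  0.01 -0.    0.01]
```

View pics/s8.png

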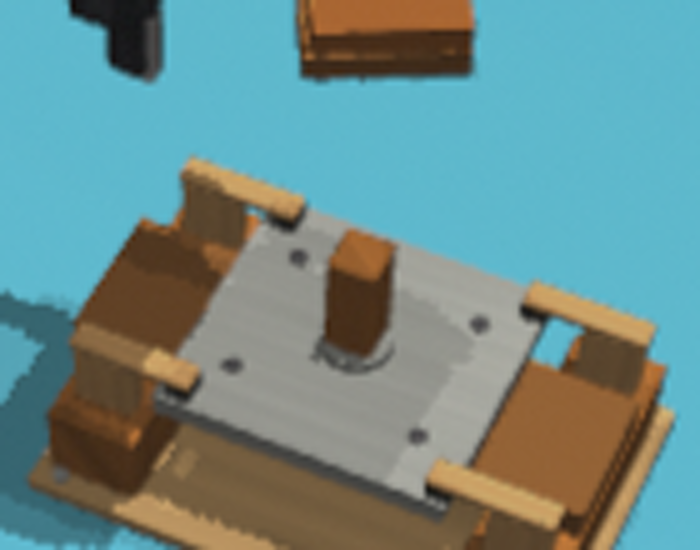

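View pics/w8.png

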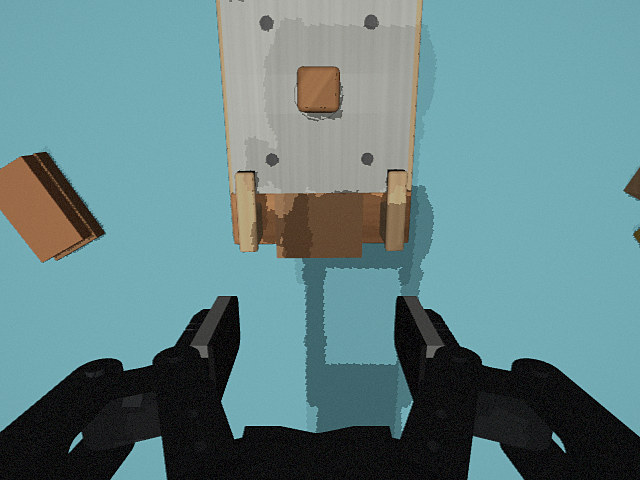

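View pics/t8.png

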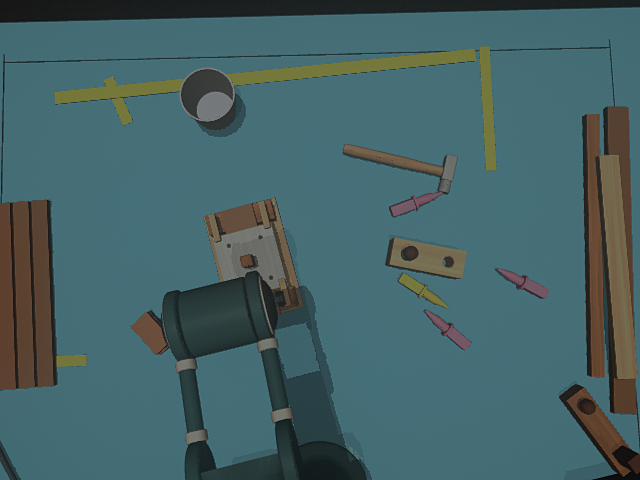

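The pin stands on the bracket, handle top at wrist (318,89) and scene crop (362,255), with its collar flat. The hammer, offcuts and punch have not moved. One numeric check of height and lean before handing in.

Run:
```python
from h import *
st=readout.read_state();W=cam('wrist',st);S=cam('scene')
w=cv2.imread('pics/w8.png')
hsv=cv2.cvtColor(w[55:125,285:355],cv2.COLOR_BGR2HSV)
m=cv2.inRange(hsv,(3,90,50),(20,255,255));c=max(cv2.findContours(m,0,2)[0],key=cv2.contourArea)
(cx,cy),sz,an=cv2.minAreaRect(c);u=(285+cx,55+cy);print(u,sz,an)
X,e=tri([ray(W,u),ray(S,(270+362/5-.4,110+254/5-.4))]);print('handle top',X.round(4),np.round(e,4))
P=plane(W,u,.1425);print(P.round(4))
s=[plane(W,q,.0805) for q in [(266,23),(371,22),(272,159),(367,159)]]
print('screw centre (hole)',np.mean(s,0).round(4),'was',np.mean([[.5496,.1813],[.5661,.1131],[.4623,.1596],[.4788,.0919]],0))
```

```text
(318.0, 88.5) (42.0, 45.0) 0.0
handle top [0.5094 0.1375 0.1406] [0.0001 0.0001]
[0.5093 0.1375 0.1425]
screw centre (hole) [0.5104 0.1369 0.0805] was [0.5142   0.136475]
```

```bash
python3 -c "
from workcell import bot
print(bot.finish_job())"
```

```text
the job is handed in; nothing more can be done
None
```

The drift pin is standing in the bracket with its collar seated, and I handed the job in at about 21 s of the 69 s. The hand-in reports no verdict.

**What I did:** I took the brown square-handled pin from the tool block and measured the bracket and rail holes with the wrist camera. They were about 4.6 mm apart. I then eased the pin down along the rail hole's axis. The bracket slid about 4 mm toward the rail hole, against roughly 4 N of friction on each axis, and I felt no clear contact with the rail. The collar seated at about 10 N of downward push, and I let go and backed away.

**Last checks:**
- **Height:** the handle top measured 140.6 mm above the table by two cameras, against 142.5 mm expected. The 2 mm gap is about the calibration error.
- **Position and lean:** the handle top is about 1.1 mm from the bracket hole's centre, estimated from the plate's screws. That puts any lean under about 0.02 rad.
- **Gripper:** no force showed on it after release.
- **Other items:** the hammer, offcuts, punch and blocks look unmoved in the top view.

The pink and yellow look-alikes were standing at the start but fell over by themselves early on. I never touched them. One pink one's point came to rest by the hammer head, and the hammer did not visibly move.

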